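Tighten a laundry-cart wheel's axle nut and click its hub cap home

ROBOT

A 6-joint arm with a two-finger parallel gripper is mounted at the origin on the work surface. World frame = base frame: x ahead of the robot, y to its left, z up, the work surface at z = 0. Lengths are in m, angles in rad, forces in N, time in s.
With the tool pointing down it reaches from about 0.35 to 0.775 m from the base axis. Payload 5.5 kg.
Tool frame: the origin (TCP) lies on the centre line of the jaws, within the pads' length; the fingertips stand 11 mm ahead of it and the grasp point (between the pads) lies 8 mm behind it; z points along the fingers, y is the line along which they close (so a half turn about z gives the same grasp; the last joint's range is limited). The gripper opens to 85 mm and grips with 20 to 120 N. Pads are 22 mm wide; open, the fingers measure 114 mm over their backs; the gripper's body (76 mm by 85 mm) begins 54 mm behind the grasp point. The pads swing forward as they close: fully open they stand 13 mm farther back than shut.
Start: joints at [0.978, 0.313, 0.046, 1.304, 0, 1.431], TCP at [0.252, 0.517, 0.242] pointing down, gripper open.
Joint ranges: [-2.76, 2.76], [-0.86, 1.69], [-1.03, 1.26], [-2.2, 2.34], [-1.47, 1.5], [-3.14, 3.14]. Speed limits (rad/s): [2.57, 2.57, 3.14, 3.14, 3.14, 3.14].

INTERFACE

Orientations are given as a unit quaternion [w, x, y, z].
In Python, from workcell import get_state, eyes, env gives the robot as it stands.
- The arm moves only by the shell command python3 -m inch 'ROWS' [OPENING] [FORCE]. ROWS is JSON, one flat list of numbers, 4 for each row, row after row: the shift along the tool's x, y, z in cm, then the turn about the tool's z in rad. A call has exactly 5 rows; each row shifts and turns the commanded pose from where the row before left it, along the tool's axes as they then stand; what a row does not reach is not made up. A row lasts 1/12 s, in which the tool goes at most 41.7 mm and 7.16 degrees, less where a joint would pass 70% of its speed; a pose out of reach is approached as far as the arm can. A call is refused whole if a number of a shift passes 4.17 or a number of a turn 0.125, either way. A call with a gripper value outside its range is refused whole. OPENING is the opening, from -1 (shut) to 1 (fully open), set as the call begins (- or left out, the last holds). The fingers move at their own pace and stop on an object; FORCE is the grip in N (left out, the last holds). Time passes only in rows, so rows that do not move let the fingers close, or fill a call up. It gives the time, the measured TCP pose, the force, the opening and the grip force at its end, in the units of the state.
- get_state(): the state, without advancing time (a new reading comes with each control period).
- eyes.read_camera(name): name is "side" or "top"; returns the picture (480x640x3 uint8, red, green, blue); there is no depth.
- eyes.camera_info(name): a dict with "fovy" (degrees; the focal length in pixels is half the picture's height over the tangent of half this angle, whatever the lens; pixels are square), "cx", "cy" (the principal point, pixels), "D" ([k1, k2, p1, p2, k3] as OpenCV has them; the pictures are not rectified), "xyz" and "orientation" of the camera in the world. Camera axes: x right, y down, z forward; pixel columns grow to the right and rows downward; lengths in m; the calibration is good to about 2 mm. A picture is of the moment at which its call begins. camera_info takes no time and is no camera call.
- env.hand_in(): hands the job in; it is judged then, once.
The state is a dict: "clock": time; "joint_pos": joint angles; "qvel": joint speeds; "tau": joint torques, N m; "tcp_pos": TCP position; "orientation": TCP orientation; "wrist_force": force on the tool from outside, world axes, zero at the start; "ft_torque": the same for the moment, N m; "finger_gap": finger opening in m; "grip_force": force on a finger pad.
Only numpy, scipy, OpenCV 4.12 (cv2) and the standard library are available. Lean on these libraries where they do the work, as an engineer would, in place of code of your own. Each camera call takes 0.05 s, during which the arm holds its last target. There are 200 camera calls.

TASK

The laundry-cart wheel lies on its pad with its axle pointing up: turn the hex nut on the axle clockwise (seen from above) until it is tight against its stop. Then take the hollow hub cap (the taller of the two black caps), set it over the axle and press it down until it clicks and sits fully home on the hub, and keep pressing it down: the program finishes while the hand is still pushing the cap firmly (about 10 N) onto the hub. Leave the small cap, the tin and the spanner alone.

Things in the scene. Friction and masses are not known exactly. Their poses are not given: they have to be found in the camera images.
- wheel: Fixed cart wheel lying flat: black tyre 140 mm across, its top 52 mm above the table, on a 160 x 160 x 18 mm plywood pad. Origin: centre of the pad's underside, z up along the axle. A steel stud 14 mm thick (the axle end) rises to 104 mm, its last 6 mm tapering to 6 mm; four round spring balls stick out 3.5 mm from its sides, 90 mm above the table.
- hub: The fixed white hub disc in the middle of the wheel, 60 mm across; origin at the centre of its flat upper face, 60 mm above the table and 8 mm above the tyre. The cap's rim comes to rest on this face, around the nut.
- nut_mid (a point): Centre of the steel hex nut on the axle, which lies on the hub face: 24 mm across flats, 16 mm tall, so this point is 8 mm above the hub face. Turns with the nut; its x axis is square to one pair of flats (so flats also face every 60 degrees from it).
- nut (a joint): How loose the nut is, rad: 0 = tight at its hard stop; clockwise seen from above reduces it. Starts between 0.6 and 1.1; it can be loosened to 1.8. Turns stiffly (about 0.12 N m of friction), stays where it is left, and does not move up or down.
- cap: The loose hub cap: black plastic, ribbed, round, 44 mm in diameter and 52 mm tall, about 60 g, standing mouth down; flat closed top. Origin: centre of its open lower rim, z up to the closed top. Hollow: the mouth, 35 mm wide and 20.5 mm deep, goes over the nut; above it a lip with a 17 mm bore slides over the stud.
- cap_lip (a point): Centre of the cap's inner lip, 22.5 mm above its rim. Going down, the lip meets the stud's tip with the rim 23.5 mm above the hub face, and the spring balls at 13.5 mm; pushing past them takes about 6 to 15 N, it clicks about 5.5 mm above home and the resistance drops; then it goes on down until the rim rests on the hub face.
- small_cap: Bystander: a smaller solid black cap 32 mm in diameter and 26 mm tall, of another wheel. Origin: centre of its underside.
- tin: Bystander: round metal grease tin 62 mm in diameter, 40 mm tall. Origin: centre of its underside.
- spanner: Bystander: open spanner lying flat on the table beyond the right-hand side of the wheel.
There are look-alikes about, which are no part of the job. What is shaped like the cap but orange or turquoise is not meant.

How it is judged:
On the way, in this order (a step that is already met when the one before it is completed fails the run):
1. the nut is turned tight, within 0.1 rad of its stop, before the cap goes on (value of joint nut below 0.1 rad and horizontal distance between cap and hub above 0.06 m), for 0.2 s.
2. the cap has clicked onto the stud and sits on the hub face (z of cap in the frame of hub below 0.0025 m and horizontal distance between cap and hub below 0.003 m and angle between cap's own z axis and vertical below 0.06 rad), for 0.2 s.
At the end, for the whole second after the job is handed in: The nut is within 0.15 rad of its stop; the hub cap sits clicked home (rim within 2.5 mm of the hub face, within 3 mm of the axle's axis, tilted less than 0.06 rad), and the hand still touches it and presses it onto the hub face with more than 4 N (all of step 2 and contact force between cap and hub above 4 N and contact force between any of the fingers, the arm and cap above 2 N and value of joint nut below 0.15 rad); the arm keeps its last pose, push and grip.
It fails at once if the small cap, the tin or the spanner is moved by more than 30 mm (distance of any of small_cap, tin, spanner from where it was at the start of the episode above 0.03 m).
It also fails if it takes over 54 s, if anything falls off the work surface, if the arm or the gripper's body presses on something with over 40 N, if the wrist force passes 120 N, or if a joint passes its speed limit or range.

## Working session

There is one attempt and no reset: what is moved stays moved. The work goes in short steps, Python scripts to look and compute and a shell command to move; the robot and the scene stay as the last step left them, time stands still between calls to the robot, and variables do not carry over. Pictures are saved under pics/ and viewed, at most 10 in all, crops included, and the job is handed in when it is done.

```bash
mkdir -p pics; ls
python3 - <<'E'
from workcell import get_state, eyes, env
import cv2
print(get_state())
for n in("top","side"):
    print(n,eyes.camera_info(n)); cv2.imwrite(f"pics/{n}0.png",eyes.read_camera(n)[:,:,::-1])
E
```

```text
pics
{'clock': 0.0, 'joint_pos': array([9.78425985e-01, 3.14005378e-01, 4.49941174e-02, 1.30361308e+00,
       6.80994980e-06, 1.43121070e+00]), 'qvel': array([-0.00184937,  0.00014275,  0.00090434,  0.00089952,  0.0017466 ,
       -0.00149693]), 'tau': array([-3.48717103e-04, -4.80632186e+01,  2.98529935e+01,  1.95968914e-02,
       -1.43892053e-04,  1.13758270e-05]), 'tcp_pos': array([0.25126967, 0.5166491 , 0.24141222]), 'orientation': array([-3.30268927e-04,  2.24463317e-01,  9.74482111e-01, -8.52258849e-04]), 'wrist_force': array([-0.19296803, -0.23150732, -1.07990702]), 'ft_torque': array([-0.02309062,  0.02511272, -0.00626065]), 'grip_force': 0.0, 'finger_gap': 0.08522566251736269}
top {'fovy': 53.197821901510224, 'cx': 331.60347858796825, 'cy': 235.28837616190484, 'D': array([-0.08340578,  0.        ,  0.        ,  0.        ,  0.        ]), 'xyz': array([ 0.41458621, -0.08055603,  1.13891516]), 'orientation': array([ 0.04165082, -0.70001304,  0.71221792, -0.0315052 ])}
side {'fovy': 49.45376428355009, 'cx': 309.19136666705043, 'cy': 237.95064679216497, 'D': array([0.01925539, 0.        , 0.        , 0.        , 0.        ]), 'xyz': array([ 0.05279513, -0.61772865,  0.91086694]), 'orientation': array([-0.33063723,  0.87772476, -0.32583516,  0.11878435])}
```

View pics/top0.png

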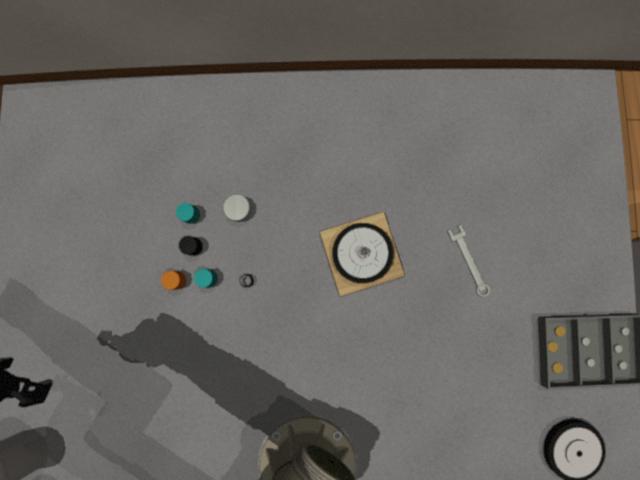

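View pics/side0.png

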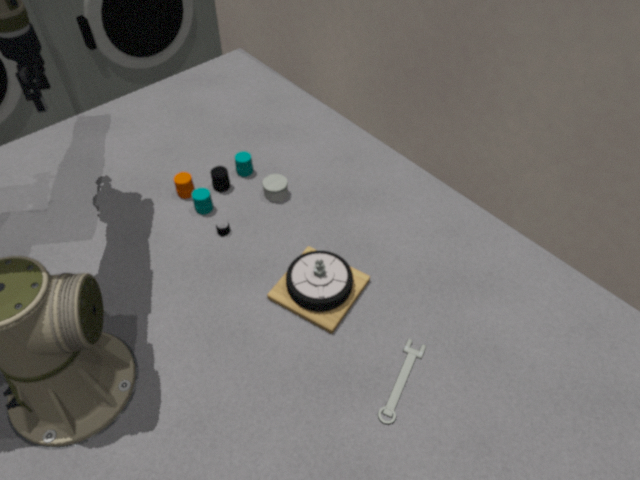

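The top view shows the black cap at about (190,245), between orange (173,280) and turquoise (205,278) and (187,213) look-alikes. The small cap is at (247,280), the tin at (237,207), the wheel stud near (364,252) and the spanner at (470,262).

```bash
cat > h.py <<'E'
import numpy as np, cv2
from scipy.spatial.transform import Rotation as R
from workcell import get_state, eyes, env
def cam(n):
    i=eyes.camera_info(n); f=240/np.tan(np.radians(i["fovy"]/2))
    K=np.array([[f,0,i["cx"]],[0,f,i["cy"]],[0,0,1.]])
    return K,i["D"],np.array(i["xyz"]),R.from_quat(np.roll(i["orientation"],-1)).as_matrix()
def ray(n,p):
    K,D,c,M=cam(n); u=cv2.undistortPoints(np.array([[p]],float),K,D)[0,0]
    return c,M@np.array([u[0],u[1],1])
def onplane(n,p,z):
    c,d=ray(n,p); return c+d*(z-c[2])/d[2]
def proj(n,X):
    K,D,c,M=cam(n); return cv2.projectPoints((np.atleast_2d(X)-c)@M,np.zeros(3),np.zeros(3),K,D)[0][:,0]
def tri(ps):
    A=np.zeros((3,3));b=np.zeros(3)
    for n,p in ps:
        c,d=ray(n,p);d=d/np.linalg.norm(d);P=np.eye(3)-np.outer(d,d);A+=P;b+=P@c
    return np.linalg.solve(A,b)
def blobs(m,amin=20):
    n,l,s,c=cv2.connectedComponentsWithStats(m.astype(np.uint8)); return [(c[i].round(1),s[i]) for i in range(1,n) if s[i][4]>=amin]
E
python3 - <<'E'
from h import *
t=eyes.read_camera("top"); s=eyes.read_camera("side")
cv2.imwrite("pics/t.png",t[:,:,::-1]);cv2.imwrite("pics/s.png",s[:,:,::-1])
ht=cv2.cvtColor(t,cv2.COLOR_RGB2HSV).astype(int);hs=cv2.cvtColor(s,cv2.COLOR_RGB2HSV).astype(int)
def win(m,x0,x1,y0,y1): k=np.zeros_like(m);k[y0:y1,x0:x1]=m[y0:y1,x0:x1];return k
print("dark top",blobs(win(ht[...,2]<55,150,420,190,310)))
print("dark side",blobs(win(hs[...,2]<55,170,380,140,330)))
for nm,h,n,w in(("top",ht,"top",(150,230,190,300)),("side",hs,"side",(170,260,140,220))):
    for lo,hi in((5,20),(80,100)): print(nm,lo,blobs(win((h[...,0]>lo)&(h[...,0]<hi)&(h[...,1]>130),*w)))
for p,z in(((190,244),.052),((187,212),.04),((172,280),.04),((205,277),.04),((247,280),.026),((237,207),.04),((364,251),.1)): print(p,onplane("top",p,z).round(4))
# crops
a=cv2.resize(t[232:272,344:384],(400,400),interpolation=cv2.INTER_CUBIC)
b=cv2.resize(s[250:290,300:340],(400,400),interpolation=cv2.INTER_CUBIC)
c=cv2.resize(t[225:305,155:265][:,:],(440,320),interpolation=cv2.INTER_CUBIC)
cv2.imwrite("pics/c1.png",np.hstack([a,b])[:,:,::-1])
E
```

```text
dark top [(array([195.1, 215.6]), array([188, 206,  12,  17,  99], dtype=int32)), (array([362.7, 253.8]), array([333, 224,  60,  59, 665], dtype=int32)), (array([190.9, 245.5]), array([179, 236,  24,  20, 369], dtype=int32)), (array([213.9, 277.9]), array([210, 270,   8,  17,  76], dtype=int32)), (array([249.9, 280.6]), array([244, 274,  10,  13,  42], dtype=int32))]
dark side [(array([220.1, 179.2]), array([211, 167,  19,  26, 365], dtype=int32)), (array([223.2, 231.1]), array([217, 226,  13,  10,  80], dtype=int32)), (array([319.2, 294.6]), array([287, 254,  65,  58, 950], dtype=int32))]
top 5 [(array([173. , 279.8]), array([161, 271,  25,  19, 382], dtype=int32))]
top 80 [(array([187.3, 212.6]), array([176, 203,  23,  20, 340], dtype=int32)), (array([205. , 277.7]), array([194, 269,  23,  18, 330], dtype=int32))]
side 5 [(array([183.5, 184.4]), array([174, 172,  20,  27, 390], dtype=int32))]
side 80 [(array([243.4, 163.4]), array([235, 152,  18,  25, 346], dtype=int32)), (array([202. , 200.2]), array([192, 188,  21,  26, 405], dtype=int32))]
(190, 244) [0.5134 0.2606 0.052 ]
(187, 212) [0.5899 0.2727 0.04  ]
(172, 280) [0.4314 0.306  0.04  ]
(205, 277) [0.4373 0.2282 0.04  ]
(247, 280) [0.4293 0.133  0.026 ]
(237, 207) [0.5993 0.1541 0.04  ]
(364, 251) [ 0.4871 -0.1363  0.1   ]
```

View pics/c1.png

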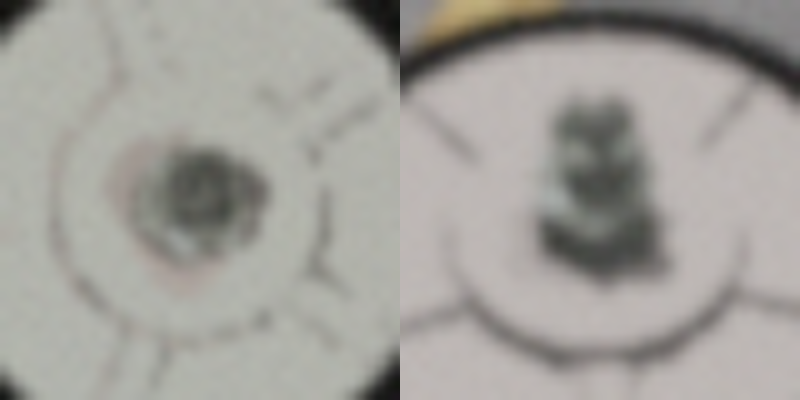

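The crops show the stud centre at about (364.5,251.3) in the top view. In the side view the stud tip is at about (319.5,260.5), with the nut around its base.

Run:
```python
from h import *
t=cv2.imread("pics/t.png");s=cv2.imread("pics/s.png")
print("stud tri",tri([("top",(364.5,251.3)),("side",(319.5,260.3))]).round(4))
for n,im,w in(("top",t,(300,420,190,310)),("side",s,(250,390,230,340))):
    h=cv2.cvtColor(im,cv2.COLOR_BGR2HSV).astype(int)
    k=np.zeros(h.shape[:2],np.uint8);x0,x1,y0,y1=w
    k[y0:y1,x0:x1]=((h[...,0]>10)&(h[...,0]<30)&(h[...,1]>60))[y0:y1,x0:x1]
    pts=cv2.findNonZero(k)[:,0]; hull=cv2.convexHull(pts)[:,0]
    w_=np.array([onplane(n,p,.018)[:2] for p in hull],np.float32)*1000
    print(n,"pad",cv2.minAreaRect(w_))
def bb(x,y,w,hh,r,zf,zn,cx,cy):
    L,Rr,T,B=x-.5,x+w-.5,y-.5,y+hh-.5; cm=((L+Rr)/2,(T+B)/2)
    zl,zr=(zf,zn) if cm[0]<cx else (zn,zf); zt,zb=(zf,zn) if cm[1]<cy else (zn,zf)
    yl=onplane("top",(L,cm[1]),zl)[1];yr=onplane("top",(Rr,cm[1]),zr)[1]
    xt=onplane("top",(cm[0],T),zt)[0];xb=onplane("top",(cm[0],B),zb)[0]
    print(np.round([(xt+xb)/2,(yl+yr)/2,xt-xb,yl-yr],4))
for b in((179,236,24,20,.022,.052,0),(161,271,25,19,.022,.052,0),(333,224,60,59,.07,.05,.02)): bb(*b,331,240)
```

```text
stud tri [ 0.4855 -0.1367  0.103 ]
top pad ((487.4105224609375, -135.00738525390625), (160.26431274414062, 160.93601989746094), 16.603134155273438)
side pad ((482.70458984375, -137.85345458984375), (165.2041015625, 162.57997131347656), 16.482742309570312)
[0.5127 0.2669 0.0519 0.0414]
[0.4321 0.3079 0.0453 0.0419]
[ 0.4884 -0.1353  0.1383  0.1368]
```

Run:
```python
from h import *
print("cap",tri([("top",(190.9,245.5)),("side",(220.1,179.2))]).round(4))
print("or",tri([("top",(173,279.8)),("side",(183.5,184.4))]).round(4))
print("tq",tri([("top",(205,277.7)),("side",(202,200.2))]).round(4),tri([("top",(187.3,212.6)),("side",(243.4,163.4))]).round(4))
print("side cap",onplane("side",(220.1,179.2),.026),onplane("top",(190.9,245.5),.033),onplane("top",(190.9,245.5),.026))
s=get_state();M=R.from_quat(np.roll(s["orientation"],-1)).as_matrix();print(M.round(3))
d=np.array([.4862,-.136,.17])-s["tcp_pos"];print(M.T@d*100)
```

```text
cap [0.511  0.2676 0.0252]
or [0.4308 0.3089 0.0274]
tq [0.435  0.2325 0.0269] [0.5896 0.277  0.0264]
side cap [0.50948134 0.26762127 0.026     ] [0.51151785 0.26437338 0.033     ] [0.51213139 0.26655665 0.026     ]
[[-0.899  0.437 -0.001]
 [ 0.437  0.899 -0.001]
 [ 0.    -0.001 -1.   ]]
[-49.67459681 -48.42305212   7.21805722]
```

```bash
A='[-2.9,-2.8,0,0,-2.9,-2.8,0,0,-2.9,-2.8,0,0,-2.9,-2.8,0,0,-2.9,-2.8,0,0]'
python3 -m inch '[-2.9,-2.8,0,0,-2.9,-2.8,0,0,-2.9,-2.8,0,0,-2.9,-2.8,0,0,-2.9,-2.8,0,0]' 1 60
python3 -m inch '[-2.9,-2.8,0,0,-2.9,-2.8,0,0,-2.9,-2.8,0,0,-2.9,-2.8,0,0,-2.9,-2.8,0,0]'
python3 -m inch '[-2.9,-2.8,0,0,-2.9,-2.8,0,0,-2.9,-2.8,0,0,-2.9,-2.8,0,0,-2.9,-2.8,0,0]'
cat >> h.py <<'E'
def go(x,y,z):
    s=get_state();M=R.from_quat(np.roll(s["orientation"],-1)).as_matrix()
    print("t",s["clock"],"tcp",s["tcp_pos"].round(4),"F",s["wrist_force"].round(1),"T",s["ft_torque"].round(2),"gap",round(s["finger_gap"],4),"grip",s["grip_force"],"j",s["joint_pos"].round(2))
    print("yaw y",np.degrees(np.arctan2(M[1,1],M[0,1])).round(1),"tilt",M[:,2].round(3),"shift cm",(M.T@(np.array([x,y,z])-s["tcp_pos"])*100).round(2))
E
python3 -c "
from h import *
go(.4862,-.136,.14)"
```

```text
clock: 0.62
tcp_pos: [0.3207, 0.3261, 0.2421]
orientation: [-0.0, 0.224, 0.975, -0.0]
wrist_force: [0.1, 0.8, 0.3]
finger_gap: 0.0856
grip_force: 0.0
clock: 1.03
tcp_pos: [0.3899, 0.1366, 0.2424]
orientation: [0.0, 0.224, 0.975, 0.0]
wrist_force: [0.1, -0.0, 0.7]
finger_gap: 0.0852
grip_force: 0.0
clock: 1.45
tcp_pos: [0.4591, -0.053, 0.2424]
orientation: [0.0, 0.225, 0.974, 0.0]
wrist_force: [0.9, 0.7, -0.5]
finger_gap: 0.0856
grip_force: 0.0
t 1.45 tcp [ 0.4591 -0.053   0.2424] F [ 0.9  0.7 -0.5] T [ 0.05 -0.07  0.  ] gap 0.0856 grip 0.0 j [-0.29  0.09 -0.23  1.25  0.    0.16]
yaw y 64.0 tilt [ 0.  0. -1.] shift cm [-6.06 -6.28 10.24]
```

```bash
python3 -m inch '[-2,-2.1,2,0,-2,-2.1,2,0,-2,-2.1,2,0,0,0,2,0,0,0,2.2,0]' 0 60
python3 -m inch '[0,0,0,0,0,0,0,0,0,0,0,0,0,0,0,0,0,0,0,0]' >/dev/null
python3 - <<'E'
from h import *
go(.4862,-.136,.077)
a=eyes.read_camera("top")[205:305,315:415];b=eyes.read_camera("side")[220:320,270:370]
cv2.imwrite("pics/c2.png",np.hstack([cv2.resize(q,(400,400),interpolation=cv2.INTER_CUBIC) for q in(a,b)])[:,:,::-1])
E
```

```text
clock: 1.87
tcp_pos: [0.4859, -0.1358, 0.1393]
orientation: [0.0, 0.226, 0.974, -0.0]
wrist_force: [0.6, 1.6, 0.5]
finger_gap: 0.043
grip_force: 0.0
t 2.2833 tcp [ 0.4864 -0.1338  0.1419] F [-0.4  0.9 -0.1] T [-0.    0.02 -0.01] gap 0.0428 grip 0.0 j [-0.43  0.23 -0.32  1.02  0.    0.02]
yaw y 64.1 tilt [ 0.003 -0.001 -1.   ] shift cm [-0.06 -0.2   6.49]
```

View pics/c2.png

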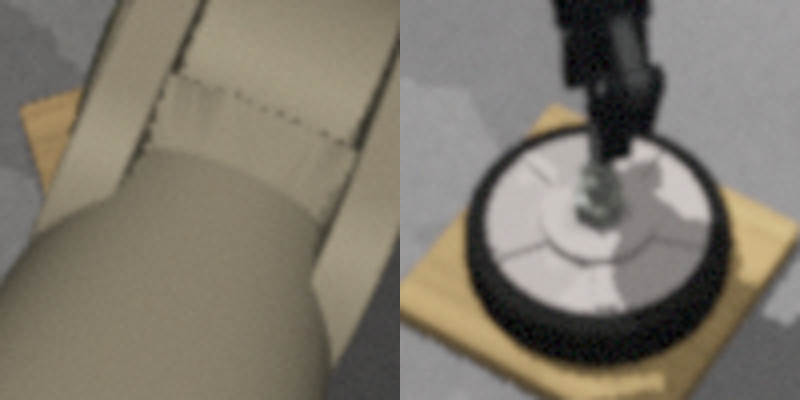

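```bash
python3 -m inch '[0,-0.2,0.8,0,0,0,1.4,0,0,0,1.5,0,0,0,0.7,0,0,0,0,0]'
python3 -m inch '[0,0,0.8,0,0,0,0.7,0,0,0,0.6,0,0,0,0,0,0,0,0,0]'
python3 -m inch '[0,0,0,0,0,0,0,0,0,0,0,0,0,0,0,0,0,0,0,0]' -0.6 60
python3 -m inch '[0,0,0,0,0,0,0,0,0,0,0,0,0,0,0,0,0,0,0,0]' -1 60
python3 - <<'E'
from h import *
go(.4862,-.136,.077)
E
```

```text
clock: 2.8
tcp_pos: [0.4831, -0.135, 0.0944]
orientation: [-0.002, 0.224, 0.974, 0.0]
wrist_force: [-0.2, -0.0, 0.6]
finger_gap: 0.0428
grip_force: 0.0
clock: 3.22
tcp_pos: [0.4843, -0.1355, 0.075]
orientation: [-0.0, 0.224, 0.974, 0.0]
wrist_force: [0.6, 0.5, 0.5]
finger_gap: 0.0428
grip_force: 0.0
clock: 3.63
tcp_pos: [0.4855, -0.1343, 0.0761]
orientation: [0.001, 0.224, 0.975, 0.002]
wrist_force: [1.4, 4.9, 3.1]
finger_gap: 0.0228
grip_force: 58.7
clock: 4.05
tcp_pos: [0.4855, -0.1343, 0.0761]
orientation: [0.001, 0.224, 0.975, 0.002]
wrist_force: [1.1, 6.4, 2.4]
finger_gap: 0.0228
grip_force: 58.7
t 4.05 tcp [ 0.4855 -0.1343  0.0761] F [1.1 6.4 2.4] T [ 1.1  -0.34  0.16] gap 0.0228 grip 58.65995608270168 j [-0.43  0.29 -0.42  0.86  0.    0.02]
yaw y 64.1 tilt [ 0.003  0.003 -1.   ] shift cm [-0.14 -0.13 -0.09]
```

```bash
python3 -m inch '[0,0.1,0,0.05,0,0,0,0.1,0,0,0,0.1,0,0,0,0.1,0,0,0,0.1]'
python3 -c "
from h import *
go(.4862,-.136,.077)"
python3 -m inch '[0,0,0,0.05,0,0,0,0.05,0,0,0,0.05,0,0,0,0.05,0,0,0,0]'
python3 -c "
from h import *
go(.4862,-.136,.077)"
```

```text
clock: 4.47
tcp_pos: [0.486, -0.1336, 0.0761]
orientation: [0.001, 0.438, 0.899, 0.002]
wrist_force: [1.3, 5.7, 2.4]
finger_gap: 0.0233
grip_force: 58.9
t 4.4667 tcp [ 0.486  -0.1336  0.0761] F [1.3 5.7 2.4] T [ 1.04 -0.41  0.19] gap 0.0233 grip 58.91361068934202 j [-0.43  0.29 -0.41  0.86  0.    0.48]
yaw y 38.1 tilt [ 0.003  0.002 -1.   ] shift cm [-0.2  -0.13 -0.09]
clock: 4.88
tcp_pos: [0.4862, -0.1334, 0.0761]
orientation: [0.001, 0.524, 0.852, 0.002]
wrist_force: [2.1, 4.5, 1.9]
finger_gap: 0.0228
grip_force: 58.7
t 4.8833 tcp [ 0.4862 -0.1334  0.0761] F [2.1 4.5 1.9] T [ 1.09 -0.58  0.03] gap 0.0228 grip 58.69238141924143 j [-0.43  0.29 -0.41  0.86  0.    0.67]
yaw y 26.8 tilt [ 0.003  0.003 -1.   ] shift cm [-0.23 -0.12 -0.09]
```

```bash
for i in 1 2; do :; done
python3 -m inch '[0,0,0,0.06,0,0,0,0.06,0,0,0,0.06,0,0,0,0.06,0,0,0,0.06]' >/dev/null
python3 -c "
from h import *
go(.4862,-.136,.077)"
python3 -m inch '[0,0,0,0.04,0,0,0,0.04,0,0,0,0.04,0,0,0,0.04,0,0,0,0.04]' >/dev/null
python3 -c "
from h import *
go(.4862,-.136,.077)"
```

```text
t 5.3 tcp [ 0.4867 -0.1333  0.0762] F [ 3.8  5.8 -0.1] T [ 1.25 -0.76  0.15] gap 0.0232 grip 59.30239621549845 j [-0.43  0.29 -0.41  0.86  0.    0.97]
yaw y 9.6 tilt [ 0.004  0.003 -1.   ] shift cm [-0.25 -0.09 -0.08]
t 5.7167 tcp [ 0.4871 -0.1339  0.0763] F [ 1.8 -6.2 -3.7] T [-0.82 -0.32  0.47] gap 0.023 grip 70.87644502229523 j [-0.43  0.29 -0.41  0.86  0.    1.17]
yaw y -1.7 tilt [ 0.005  0.001 -1.   ] shift cm [-0.21 -0.08 -0.07]
```

```bash
python3 -m inch '[0,0,0,0.03,0,0,0,0.03,0,0,0,0,0,0,0,0,0,0,0,0]' >/dev/null
python3 -c "
from h import *
go(.4862,-.136,.077)"
python3 -m inch '[0,0,0,0.04,0,0,0,0.04,0,0,0,0,0,0,0,0,0,0,0,0]' - 90 >/dev/null
python3 -c "
from h import *
go(.4862,-.136,.077)"
```

```text
t 6.1333 tcp [ 0.487  -0.1345  0.0763] F [4.9 2.  1.1] T [ 0.51 -1.1   0.95] gap 0.0229 grip 74.75858721532859 j [-0.43  0.29 -0.41  0.86  0.    1.23]
yaw y -5.1 tilt [ 0.004  0.    -1.   ] shift cm [-0.15 -0.07 -0.07]
t 6.55 tcp [ 0.4866 -0.1372  0.0763] F [ 3.3 -6.  -0.6] T [-1.22 -0.58 -0.08] gap 0.0222 grip 93.12492670176653 j [-0.43  0.29 -0.41  0.86 -0.    1.31]
yaw y -9.9 tilt [ 0.003 -0.005 -1.   ] shift cm [ 0.11 -0.06 -0.07]
```

```bash
python3 -m inch '[0,0,0,0.03,0,0,0,0.03,0,0,0,0,0,0,0,0,0,0,0,0]' >/dev/null
python3 -c "
from h import *
go(.4862,-.136,.077)"
python3 -m inch '[0,0,0,0.02,0,0,0,0.02,0,0,0,0,0,0,0,0,0,0,0,0]' >/dev/null
python3 - <<'E'
from h import *
go(.4862,-.136,.077)
b=eyes.read_camera("side")[220:320,270:370]
cv2.imwrite("pics/c3.png",cv2.resize(b,(500,500),interpolation=cv2.INTER_CUBIC)[:,:,::-1])
E
```

```text
t 6.9667 tcp [ 0.4865 -0.1372  0.0763] F [ 2.1 -4.6  0. ] T [-1.16 -0.47  0.08] gap 0.0223 grip 93.10901168377313 j [-0.43  0.29 -0.41  0.86 -0.    1.37]
yaw y -13.4 tilt [ 0.003 -0.005 -1.   ] shift cm [ 0.11 -0.05 -0.07]
t 7.3833 tcp [ 0.4864 -0.1372  0.0763] F [ 2.3 -5.4  0.5] T [-1.14 -0.5   0.21] gap 0.0222 grip 93.0202129672034 j [-0.43  0.29 -0.41  0.86 -0.    1.41]
yaw y -15.6 tilt [ 0.003 -0.005 -1.   ] shift cm [ 0.11 -0.05 -0.07]
```

View pics/c3.png

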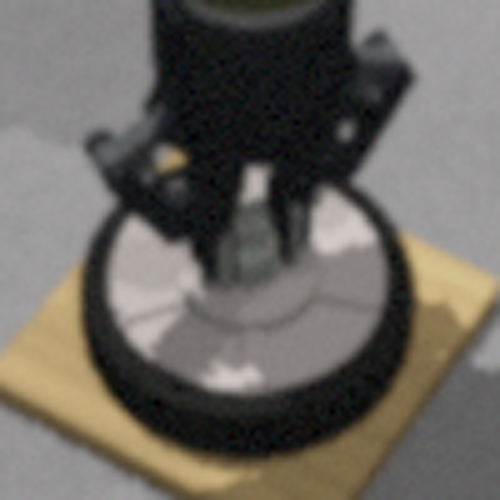

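```bash
python3 -m inch '[0,0,0,0.03,0,0,0,0.03,0,0,0,0,0,0,0,0,0,0,0,0]' >/dev/null
python3 -c "
from h import *
go(.4862,-.136,.077)"
python3 -m inch '[0,0,0,0.03,0,0,0,0.03,0,0,0,0,0,0,0,0,0,0,0,0]' >/dev/null
python3 -c "
from h import *
go(.4862,-.136,.077)"
```

```text
t 7.85 tcp [ 0.4862 -0.1371  0.0763] F [ 2.1 -6.2  0.5] T [-1.33 -0.3   0.94] gap 0.0221 grip 91.98897622989534 j [-0.43  0.29 -0.41  0.86 -0.    1.47]
yaw y -19.0 tilt [ 0.002 -0.005 -1.   ] shift cm [ 0.11 -0.04 -0.07]
t 8.2667 tcp [ 0.4855 -0.1385  0.0762] F [ -0.5 -10.6   1. ] T [-2.2   0.21  0.01] gap 0.0224 grip 88.556290037277 j [-0.43  0.29 -0.41  0.86 -0.01  1.53]
yaw y -22.6 tilt [ 0.001 -0.008 -1.   ] shift cm [ 0.26 -0.03 -0.08]
```

```bash
python3 -m inch '[0,0,0,0,0,0,0,0,0,0,0,0,0,0,0,0,0,0,0,0]' -0.2 60 >/dev/null
python3 -c "
from h import *
go(.4869,-.135,.074)"
```

```text
t 8.6833 tcp [ 0.4847 -0.1344  0.0752] F [-0.2  0.4 -1.3] T [-0.07 -0.01 -0.03] gap 0.0344 grip 0.0 j [-0.43  0.29 -0.42  0.86  0.    1.53]
yaw y -22.4 tilt [-0.  0. -1.] shift cm [0.03 0.23 0.12]
```

```bash
python3 -m inch '[0,0.2,0.1,0,0,0,0,0,0,0,0,0,0,0,0,0,0,0,0,0]' -0.2 60 >/dev/null
python3 -c "
from h import *
go(.4869,-.135,.074)"
python3 -m inch '[0,0,0,0,0,0,0,0,0,0,0,0,0,0,0,0,0,0,0,0]' -1 30 >/dev/null
python3 -c "
from h import *
go(.4869,-.135,.074)"
python3 -m inch '[0,0,0,0,0,0,0,0,0,0,0,0,0,0,0,0,0,0,0,0]' -1 80 >/dev/null
python3 -c "
from h import *
go(.4869,-.135,.074)"
```

```text
t 9.1 tcp [ 0.4868 -0.1354  0.0743] F [-0.6  0.5  0.1] T [-0.02 -0.07 -0.02] gap 0.0342 grip 0.0 j [-0.43  0.3  -0.41  0.86  0.    1.53]
yaw y -22.5 tilt [-0.  0. -1.] shift cm [ 0.04 -0.01  0.03]
t 9.5167 tcp [ 0.4869 -0.1354  0.0745] F [-0.7  0.8  2.9] T [ 0.16  0.12 -0.12] gap 0.0254 grip 29.501717761158943 j [-0.43  0.3  -0.41  0.86  0.    1.53]
yaw y -22.5 tilt [ 0.  0. -1.] shift cm [ 0.04 -0.01  0.05]
t 9.9333 tcp [ 0.4869 -0.1355  0.0748] F [-1.6  0.7  6.5] T [ 0.18  0.29 -0.14] gap 0.0229 grip 78.21882516145706 j [-0.43  0.3  -0.41  0.86  0.    1.53]
yaw y -22.5 tilt [ 0. -0. -1.] shift cm [ 0.04 -0.02  0.08]
```

```bash
for k in a; do
python3 -m inch '[0,0,0,0.02,0,0,0,0.02,0,0,0,0.02,0,0,0,0,0,0,0,0]' >/dev/null
python3 -c "
from h import *
go(.4869,-.135,.074)"
python3 -m inch '[0,0,0,0.02,0,0,0,0.02,0,0,0,0.02,0,0,0,0,0,0,0,0]' >/dev/null
python3 -c "
from h import *
go(.4869,-.135,.074)"
python3 -m inch '[0,0,0,0.02,0,0,0,0.02,0,0,0,0.02,0,0,0,0,0,0,0,0]' >/dev/null
python3 -c "
from h import *
go(.4869,-.135,.074)"
done
```

```text
t 10.35 tcp [ 0.4868 -0.1354  0.0747] F [-2.2 -0.   5.9] T [0.06 0.32 0.49] gap 0.0229 grip 78.51379998028278 j [-0.43  0.3  -0.41  0.86 -0.    1.59]
yaw y -25.8 tilt [ 0. -0. -1.] shift cm [ 0.04 -0.01  0.07]
t 10.7667 tcp [ 0.4861 -0.1367  0.0747] F [-4.1 -3.6  5.7] T [-0.8   0.93  0.09] gap 0.0222 grip 78.54422606527805 j [-0.43  0.3  -0.41  0.86 -0.    1.65]
yaw y -29.4 tilt [-0.001 -0.003 -1.   ] shift cm [ 0.18 -0.01  0.07]
t 11.1833 tcp [ 0.486  -0.1366  0.0747] F [-4.9 -4.   6.3] T [-0.78  1.03  0.51] gap 0.022 grip 78.59101060777903 j [-0.43  0.3  -0.41  0.86 -0.    1.71]
yaw y -32.8 tilt [-0.002 -0.003 -1.   ] shift cm [ 0.18 -0.01  0.07]
```

```bash
python3 -m inch '[0,0,0,0,0,0,0,0,0,0,0,0,0,0,0,0,0,0,0,0]' 0 60 >/dev/null
python3 -m inch '[0,0,-1.5,0,0,0,-3,0,0,0,-3,0,0,0,-3,0,0,0,-2,0]' >/dev/null
python3 -c "
from h import *
go(.53,.10,.2)"
```

```text
t 12.0167 tcp [ 0.4876 -0.1356  0.2021] F [0.6 0.1 0.3] T [-0.05 -0.03 -0.02] gap 0.0427 grip 0.0 j [-0.43  0.19 -0.21  1.16  0.    1.71]
yaw y -32.8 tilt [ 0.003 -0.001 -1.   ] shift cm [22.11 -9.18  0.2 ]
```

```bash
python3 -m inch '[3.6,-1.5,0,0,3.6,-1.5,0,0,3.6,-1.5,0,0,3.6,-1.5,0,0,3.6,-1.5,0,0]' >/dev/null
python3 - <<'E'
from h import *
go(.512,.266,.2)
T=[];
for n in("top","side"):
    T.append(np.mean([eyes.read_camera(n).astype(float) for _ in range(4)],0).astype(np.uint8))
    cv2.imwrite(f"pics/{n}1.png",T[-1][:,:,::-1])
old=[cv2.imread("pics/t.png")[:,:,::-1],cv2.imread("pics/s.png")[:,:,::-1]]
f=lambda t,s:np.hstack([cv2.resize(t[238:266,350:378],(392,300),interpolation=cv2.INTER_CUBIC),cv2.resize(s[254:282,306:334],(392,300),interpolation=cv2.INTER_CUBIC)])
cv2.imwrite("pics/c4.png",np.vstack([f(*old),f(*T)])[:,:,::-1])
E
```

```text
t 12.4333 tcp [0.5213 0.0583 0.1995] F [ 0.8 -0.4 -0.5] T [-0.03  0.01 -0.03] gap 0.0426 grip 0.0 j [-0.04  0.23 -0.17  1.17  0.    2.1 ]
yaw y -32.8 tilt [ 0.001  0.    -1.   ] shift cm [ 16.96 -12.03  -0.05]
```

View pics/c4.png

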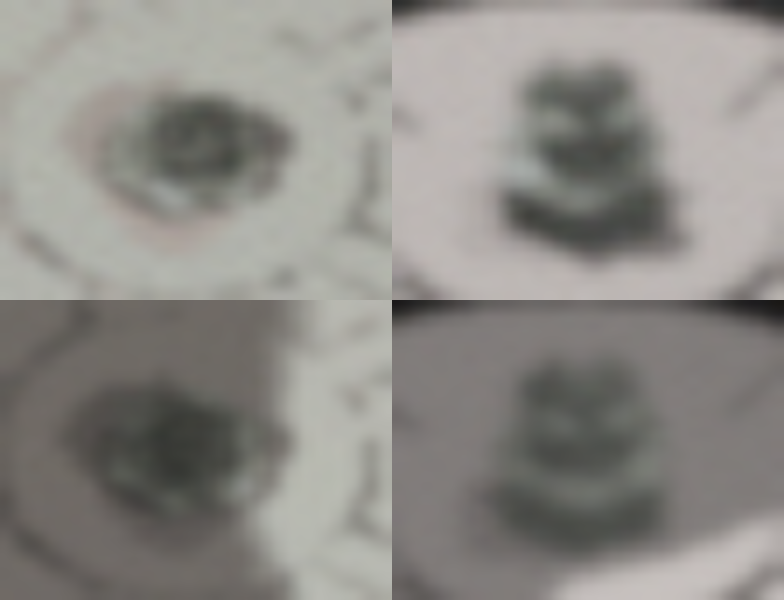

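The crops show the nut (side view, about (585,225) before and (575,520) after) turned from its starting angle. The fingers' shadow blurs it too much to read tightness, so I'll check by feel with a centred grip.

```bash
python3 -m inch '[0,0,0,-0.1,0,0,0,-0.1,0,0,0,-0.1,0,0,0,-0.1,0,0,0,-0.1]' >/dev/null
python3 -c "
from h import *
go(.4869,-.1352,.14)"
```

```text
t 13.25 tcp [0.5211 0.0549 0.1993] F [0.1 0.7 1.2] T [-0.05  0.04 -0.02] gap 0.0426 grip 0.0 j [-0.05  0.23 -0.17  1.17 -0.    1.59]
yaw y -4.0 tilt [-0. -0. -1.] shift cm [-19.2   -2.09   5.93]
```

```bash
python3 -m inch '[-3.8,-0.4,1,0,-3.8,-0.4,1,0,-3.8,-0.4,1,0,-3.8,-0.4,1,0,-4,-0.5,1,0]' >/dev/null
python3 -m inch '[0,0,0,0,0,0,0,0,0,0,0,0,0,0,0,0,0,0,0,0]' >/dev/null
python3 -c "
from h import *
go(.4869,-.1352,.0735)"
```

```text
t 14.0833 tcp [ 0.4868 -0.1326  0.1497] F [ 0.3 -0.2  0.5] T [ 0.03 -0.02 -0.  ] gap 0.0426 grip 0.0 j [-0.43  0.23 -0.3   1.04  0.    1.22]
yaw y -4.0 tilt [ 0.001 -0.    -1.   ] shift cm [-0.26  0.02  7.62]
```

```bash
python3 -m inch '[-0.3,0,1,0,0,0,2,0,0,0,2,0,0,0,2,0,0,0,0.6,0]' >/dev/null
python3 -m inch '[0,0,0,0,0,0,0,0,0,0,0,0,0,0,0,0,0,0,0,0]' -0.3 40 >/dev/null
python3 -c "
from h import *
go(.4869,-.1352,.0735)"
python3 -m inch '[0,0,0,0,0,0,0,0,0,0,0,0,0,0,0,0,0,0,0,0]' -1 40 >/dev/null
python3 -c "
from h import *
go(.4869,-.1352,.0735)"
```

```text
t 14.9167 tcp [ 0.487  -0.1368  0.0743] F [0.5 0.5 0.4] T [-0.   -0.   -0.02] gap 0.0299 grip 0.0 j [-0.43  0.3  -0.41  0.86  0.    1.21]
yaw y -4.1 tilt [ 0.002 -0.001 -1.   ] shift cm [ 0.16 -0.02  0.08]
t 15.3333 tcp [ 0.487  -0.1368  0.0745] F [-0.5  1.3  6.1] T [0.15 0.13 0.16] gap 0.0248 grip 39.07486706972122 j [-0.43  0.3  -0.41  0.86  0.    1.21]
yaw y -4.1 tilt [ 0.002 -0.001 -1.   ] shift cm [ 0.16 -0.02  0.1 ]
```

```bash
P='python3 -c "from h import *;go(.4869,-.1352,.0735)"'
python3 -m inch '[0,0,0,-0.03,0,0,0,-0.03,0,0,0,-0.03,0,0,0,-0.03,0,0,0,0]' >/dev/null
eval $P
python3 -m inch '[0,0,0,0.03,0,0,0,0.03,0,0,0,0.03,0,0,0,0,0,0,0,0]' >/dev/null
eval $P
python3 -m inch '[0,0,0,0.03,0,0,0,0.03,0,0,0,0,0,0,0,0,0,0,0,0]' >/dev/null
eval $P
```

```text
t 15.75 tcp [ 0.4871 -0.1368  0.0745] F [-0.5  1.1  5.7] T [ 0.17  0.01 -0.05] gap 0.0246 grip 39.20924864709377 j [-0.43  0.3  -0.41  0.86  0.    1.09]
yaw y 2.8 tilt [ 0.002 -0.001 -1.   ] shift cm [ 0.16 -0.02  0.1 ]
t 16.1667 tcp [ 0.487  -0.1368  0.0745] F [-0.7  0.7  6.1] T [0.18 0.12 0.04] gap 0.0243 grip 39.74574565887451 j [-0.43  0.3  -0.41  0.86  0.    1.18]
yaw y -2.4 tilt [ 0.002 -0.001 -1.   ] shift cm [ 0.16 -0.02  0.1 ]
t 16.5833 tcp [ 0.4869 -0.1368  0.0745] F [-0.9  1.2  6.6] T [0.08 0.2  0.36] gap 0.0246 grip 41.142603009939194 j [-0.43  0.3  -0.41  0.86  0.    1.24]
yaw y -5.8 tilt [ 0.002 -0.001 -1.   ] shift cm [ 0.16 -0.02  0.1 ]
```

The nut turns freely counter-clockwise, and clockwise it comes up hard at yaw of about −4°, the same place as in the first grip. It's tight, so on to the cap.

```bash
python3 -m inch '[0,0,0,0,0,0,0,0,0,0,0,0,0,0,0,0,0,0,0,0]' 0 40 >/dev/null
python3 -m inch '[0,0,-2,0,0,0,-3,0,0,0,-3,0,0,0,-3,-0.1,0,0,0,-0.1]' 0.4 >/dev/null
python3 -c "from h import *;go(.512,.266,.15)"
```

```text
t 17.4167 tcp [ 0.4892 -0.1378  0.1892] F [ 0.6 -0.3  0.9] T [-0.05 -0.04 -0.02] gap 0.0599 grip 0.0 j [-0.43  0.2  -0.24  1.13  0.    1.04]
yaw y 5.9 tilt [ 0.008 -0.004 -1.   ] shift cm [39.95  6.38  3.78]
```

```bash
python3 -m inch '[4,0.6,0,0,4,0.6,0,0,4,0.6,0,0,4,0.6,0,0,4,0.6,0,0]' >/dev/null
python3 -m inch '[4,0.6,0,0,4,0.6,0,0,4,0.6,0,0,4,0.6,0,0,3.5,0.6,0,0]' >/dev/null
python3 -m inch '[0,0,0,-0.12,0,0,0,-0.12,0,0,0,-0.12,0,0,0,-0.12,0,0,0,-0.12]' >/dev/null
python3 -m inch '[0,0,0,-0.12,0,0,0,-0.12,0,0,0,-0.12,0,0,0,-0.12,0,0,0,0]' >/dev/null
python3 - <<'E'
from h import *
go(.512,.266,.12)
cv2.imwrite("pics/side2.png",eyes.read_camera("side")[100:260,140:340,::-1].repeat(3,0).repeat(3,1))
E
```

```text
t 19.0833 tcp [0.5071 0.2624 0.183 ] F [0.2 0.3 0.4] T [0.08 0.04 0.  ] gap 0.06 grip 0.0 j [ 0.34  0.33 -0.08  1.16  0.    0.73]
yaw y 67.7 tilt [-0. -0. -1.] shift cm [-0.32  0.52  6.3 ]
```

View pics/side2.png

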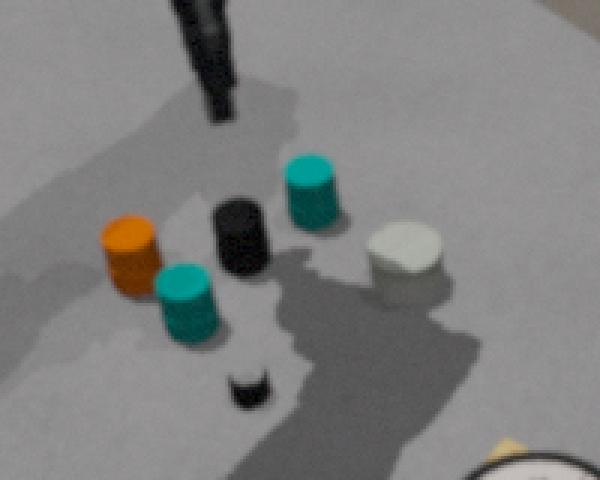

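The black cap is clear in the side view at about (220,179), with its top at about (219.7,170). The fingers hang above it and the neighbours are undisturbed.

```bash
python3 -c "
from h import *
print(onplane('side',(219.5,170),.052),onplane('side',(220.1,179.2),.026))"
python3 -m inch '[-0.3,0.5,2,0,0,0,2.5,0,0,0,2,0,0,0,1.5,0,0,0,0.5,0]' 0.5 25 >/dev/null
python3 -m inch '[0,0,0.5,0,0,0,1.5,0,0,0,2,0,0,0,1.5,0,0,0,0.8,0]' >/dev/null
python3 -c "from h import *;go(.512,.266,.03)"
python3 -m inch '[0,0,0,0,0,0,0,0,0,0,0,0,0,0,0,0,0,0,0,0]' 0.2 25 >/dev/null
python3 -c "from h import *;go(.512,.266,.03)"
```

```text
[0.51388406 0.27045522 0.052     ] [0.50948134 0.26762127 0.026     ]
t 19.9667 tcp [0.5118 0.2659 0.0345] F [ 0.3 -0.3 -0. ] T [-0.02 -0.    0.05] gap 0.0641 grip 0.0 j [ 0.34  0.46 -0.27  0.84  0.    0.73]
yaw y 67.4 tilt [-0. -0. -1.] shift cm [-0.02  0.02  0.45]
t 20.3833 tcp [0.5128 0.2663 0.0365] F [-0.6 -0.6 -0. ] T [ 0.02 -0.02 -0.01] gap 0.051 grip 0.0 j [ 0.34  0.46 -0.27  0.84  0.    0.73]
yaw y 67.5 tilt [ 0.002  0.001 -1.   ] shift cm [ 0.07 -0.06  0.65]
```

```bash
python3 -m inch '[0,0,0.3,0,0,0,0.25,0,0,0,0,0,0,0,0,0,0,0,0,0]' -1 20 >/dev/null
python3 -c "from h import *;go(.512,.266,.031)"
python3 -m inch '[0,0,0,0,0,0,0,0,0,0,0,0,0,0,0,0,0,0,0,0]' 0.3 20 >/dev/null
python3 -m inch '[0,0,0,0.12,0,0,0,0.12,0,0,0,0.12,0,0,0,0.12,0,0,0,0.12]' >/dev/null
python3 -m inch '[0,0,0,0.12,0,0,0,0.12,0,0,0,0.12,0,0,0,0.12,0,0,0,0.12]' >/dev/null
python3 -m inch '[0,0,0,0.12,0,0,0,0.12,0,0,0,0.12,0,0,0,0,0,0,0,0]' >/dev/null
python3 -c "from h import *;go(.512,.266,.031)"
python3 -m inch '[0,0,0,0,0,0,0,0,0,0,0,0,0,0,0,0,0,0,0,0]' -1 60 >/dev/null
python3 -c "from h import *;go(.512,.266,.031)"
```

```text
t 20.8 tcp [0.5135 0.2662 0.0327] F [-2.4 -2.  15. ] T [-0.44  0.66 -0.11] gap 0.0431 grip 18.706800316285808 j [ 0.34  0.46 -0.28  0.83 -0.    0.73]
yaw y 67.5 tilt [ 0.004  0.001 -1.   ] shift cm [ 0.13 -0.08  0.17]
t 22.4667 tcp [0.5118 0.266  0.0295] F [ 1.  -0.1  0. ] T [ 0.02 -0.03  0.01] gap 0.0552 grip 0.0 j [ 0.34  0.47 -0.28  0.82  0.    2.29]
yaw y -21.7 tilt [-0. -0. -1.] shift cm [ 0.01  0.02 -0.15]
t 22.8833 tcp [0.5122 0.2661 0.03  ] F [-0.3  0.   2.4] T [0.03 0.04 0.06] gap 0.0426 grip 61.00347717292607 j [ 0.34  0.47 -0.28  0.82  0.    2.29]
yaw y -21.8 tilt [ 0.001  0.    -1.   ] shift cm [-0.01 -0.01 -0.1 ]
```

```bash
python3 -m inch '[0,0,-2,0,0,0,-3.5,0,0,0,-4,0,0,0,-4,0,0,0,-2.5,0]' >/dev/null
python3 -m inch '[0,0,0,0,0,0,0,0,0,0,0,0,0,0,0,0,0,0,0,0]' >/dev/null
python3 - <<'E'
from h import *
go(.487,-.135,.17)
cv2.imwrite("pics/side3.png",eyes.read_camera("side")[40:260,140:340,::-1].repeat(2,0).repeat(2,1))
E
```

```text
t 23.7167 tcp [0.5108 0.2655 0.1877] F [ 0.1  0.1 -0.6] T [-0.01 -0.06 -0.02] gap 0.0429 grip 61.075162212364376 j [ 0.34  0.34 -0.05  1.18  0.    2.29]
yaw y -21.9 tilt [-0.004 -0.001 -1.   ] shift cm [-38.05  12.73   1.83]
```

View pics/side3.png

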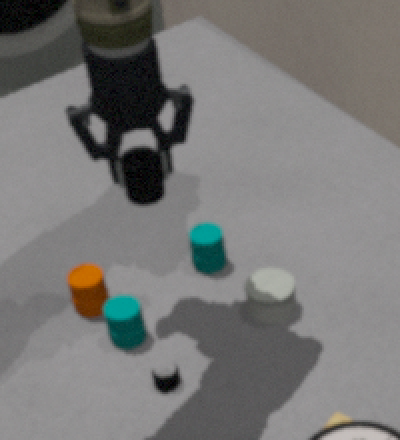

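The cap hangs upright between the fingers at about (143,175) in the crop, and everything else is in place. Next I carry it to the wheel.

```bash
python3 -m inch '[-3.8,1.3,0,0,-3.8,1.3,0,0,-3.8,1.3,0,0,-3.8,1.3,0,0,-3.8,1.3,0,0]' >/dev/null
python3 -m inch '[-3.8,1.3,0,0,-3.8,1.3,0,0,-3.8,1.2,0,0,-3.8,1.2,0,0,-3.5,1.2,0,0]' >/dev/null
python3 -m inch '[0,0,0.6,0,0,0,0.6,0,0,0,0.4,0,0,0,0,0,0,0,0,0]' >/dev/null
python3 -c "from h import *;go(.487,-.135,.15)"
```

```text
t 25.0167 tcp [ 0.4888 -0.1296  0.1731] F [-0.2 -0.2 -1. ] T [-0.    0.   -0.03] gap 0.0431 grip 61.08552087564021 j [-0.42  0.21 -0.26  1.1   0.    1.53]
yaw y -21.8 tilt [-0.002  0.001 -1.   ] shift cm [-0.57  0.03  2.31]
```

```bash
python3 -m inch '[-0.3,0,0.5,0,-0.2,0,0.5,0,0,0,0.5,0,0,0,0.5,0,0,0,0.3,0]' >/dev/null
python3 -m inch '[0,0,0,0,0,0,0,0,0,0,0,0,0,0,0,0,0,0,0,0]' >/dev/null
python3 -c "from h import *;go(.487,-.135,.118)"
```

```text
t 25.85 tcp [ 0.4876 -0.136   0.1511] F [ 0.5 -0.3 -0.5] T [-0.03  0.03  0.04] gap 0.0426 grip 61.086209560744464 j [-0.43  0.23 -0.3   1.04  0.    1.52]
yaw y -21.9 tilt [ 0.001 -0.    -1.   ] shift cm [ 0.07 -0.09  3.31]
```

```bash
python3 -m inch '[0,0,1,0,0,0,1,0,0,0,1,0,0,0,0.3,0,0,0,0,0]' >/dev/null
python3 -m inch '[0,0,0,0,0,0,0,0,0,0,0,0,0,0,0,0,0,0,0,0]' >/dev/null
python3 -c "from h import *;go(.487,-.135,.118)"
python3 -m inch '[0,0,0.3,0,0,0,0.3,0,0,0,0.3,0,0,0,0,0,0,0,0,0]' >/dev/null
python3 -c "from h import *;go(.487,-.135,.118)"
```

```text
t 26.6833 tcp [ 0.4877 -0.136   0.1182] F [-0.5  0.2 -1. ] T [ 0.   -0.06 -0.03] gap 0.0427 grip 61.086377296596766 j [-0.43  0.26 -0.35  0.97  0.    1.52]
yaw y -21.9 tilt [ 0.001 -0.    -1.   ] shift cm [ 0.07 -0.1   0.02]
t 27.1 tcp [ 0.4871 -0.1357  0.1084] F [-0.7  0.1 -0.5] T [-0.05  0.04 -0.  ] gap 0.0427 grip 61.08639128739014 j [-0.43  0.26 -0.36  0.94  0.    1.52]
yaw y -21.9 tilt [-0.001  0.    -1.   ] shift cm [ 0.06 -0.04 -0.96]
```

```bash
P='python3 -c "from h import *;go(.487,-.135,.09)"'
python3 -m inch '[0,0,0.2,0,0,0,0.2,0,0,0,0.2,0,0,0,0,0,0,0,0,0]' >/dev/null
eval $P
python3 -m inch '[0,0,0.15,0,0,0,0.15,0,0,0,0.15,0,0,0,0,0,0,0,0,0]' >/dev/null
eval $P
python3 -m inch '[0,0,0.15,0,0,0,0.15,0,0,0,0.15,0,0,0,0,0,0,0,0,0]' >/dev/null
eval $P
```

```text
t 27.5167 tcp [ 0.4871 -0.1358  0.1027] F [-0.5  0.8  0.8] T [0.09 0.21 0.  ] gap 0.0426 grip 61.33823914686218 j [-0.43  0.27 -0.37  0.93  0.    1.52]
yaw y -21.9 tilt [-0.  0. -1.] shift cm [ 0.06 -0.04  1.27]
t 27.9333 tcp [ 0.487  -0.1357  0.0982] F [-2.2  0.2  1.7] T [ 0.07  0.43 -0.04] gap 0.0423 grip 61.22073326725513 j [-0.43  0.27 -0.38  0.92  0.    1.52]
yaw y -21.9 tilt [-0.001  0.    -1.   ] shift cm [ 0.06 -0.03  0.82]
t 28.35 tcp [ 0.4871 -0.1357  0.0929] F [ 0.6  1.1 -5.8] T [-0.03  0.01  0.04] gap 0.0426 grip 61.50850210106 j [-0.43  0.28 -0.39  0.91  0.    1.52]
yaw y -21.9 tilt [-0.001  0.001 -1.   ] shift cm [ 0.06 -0.03  0.29]
```

```bash
P='python3 -c "from h import *;go(.487,-.135,.09)"'
python3 -m inch '[0,0,0.1,0,0,0,0.1,0,0,0,0.1,0,0,0,0,0,0,0,0,0]' >/dev/null
eval $P
python3 -m inch '[0,0,0.05,0,0,0,0.05,0,0,0,0.05,0,0,0,0,0,0,0,0,0]' >/dev/null
eval $P
```

```text
t 28.7667 tcp [ 0.4879 -0.1361  0.0911] F [-1.1 -0.   0.1] T [-0.02 -0.03 -0.01] gap 0.0428 grip 61.69170317938551 j [-0.43  0.28 -0.39  0.9   0.    1.52]
yaw y -21.9 tilt [ 0.001 -0.    -1.   ] shift cm [ 0.06 -0.13  0.11]
t 29.1833 tcp [ 0.4878 -0.136   0.09  ] F [-1.9  0.3  5.7] T [ 0.2   0.36 -0.06] gap 0.0427 grip 62.380755103658885 j [-0.43  0.28 -0.39  0.9   0.    1.52]
yaw y -21.9 tilt [ 0.001 -0.    -1.   ] shift cm [ 0.06 -0.11 -0.  ]
```

```bash
P='python3 -c "from h import *;go(.487,-.135,.09)"'
python3 -m inch '[0,0,0.04,0,0,0,0.04,0,0,0,0,0,0,0,0,0,0,0,0,0]' >/dev/null
eval $P
python3 -m inch '[0,0,0,0,0,0,0,0,0,0,0,0,0,0,0,0,0,0,0,0]' >/dev/null
eval $P
```

```text
t 29.6 tcp [ 0.4878 -0.136   0.09  ] F [-3.7  1.1 11.5] T [0.32 0.78 0.05] gap 0.0427 grip 63.09084083419293 j [-0.43  0.28 -0.39  0.9   0.    1.52]
yaw y -21.9 tilt [ 0.001 -0.001 -1.   ] shift cm [ 0.06 -0.11 -0.01]
t 30.0167 tcp [ 0.4878 -0.136   0.09  ] F [-3.2  1.2 10.6] T [0.35 0.84 0.02] gap 0.043 grip 63.08745314134285 j [-0.43  0.28 -0.39  0.9   0.    1.52]
yaw y -21.9 tilt [ 0.001 -0.001 -1.   ] shift cm [ 0.06 -0.11 -0.  ]
```

```bash
python3 -c "
from workcell import env
print(env.hand_in())"
```

```text
the job is handed in; nothing more can be done
None
```

I handed the job in at about 30 s: the nut feels tight at its stop, and the cap clicked on and sits on the hub face with the hand pressing it at about 10.6 N. I judged both by force and position, because the nut was too small and shadowed to read in the pictures, and no verdict came back.

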